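# Pack the microscope camera away and close its case

## Robot

A 7-joint arm with a two-finger parallel gripper is mounted at the origin on the work surface. World frame = base frame: x ahead of the robot, y to its left, z up, the work surface at z = 0. Lengths are in m, angles in degrees, forces in N, time in s.
With the tool pointing down it reaches from about 0.425 to 0.875 m from the base axis. Payload 4.7 kg.
Tool frame: the origin (TCP) lies on the mounting face of the last link; the fingertips stand 173 mm ahead of it and the grasp point (between the pads) lies 155 mm ahead of it; z points along the fingers, y is the line along which they close (so a half turn about z gives the same grasp; the last joint's range is limited). The gripper opens to 85 mm and grips with 20 to 120 N. Pads are 22 mm wide; open, the fingers measure 114 mm over their backs; the gripper's body (76 mm by 85 mm) begins 54 mm behind the grasp point. The pads swing forward as they close: fully open they stand 13 mm farther back than shut.
Start: joints at [-68.062, 18.392, -4.016, 83.108, 1.295, 78.541, -3.26], TCP at [0.234, 0.606, 0.405] pointing down, gripper open.
Joint ranges: [-163.93, 163.93], [-17.29, 119.83], [-79.2, 71.16], [3.27, 140.29], [-89.18, 269.18], [5.43, 117.66], [-154.24, 154.24]. Speed limits (degrees/s): [147.25, 147.25, 180, 180, 180, 180, 180].

## Interface

Orientations are given as [roll, pitch, yaw] about the fixed x, y, z axes, in that order (R = Rz(yaw) Ry(pitch) Rx(roll)).
In Python, from cell import status, eyes, arm gives the robot as it stands. The module is installed in compiled form; this text tells all that it offers.
- The arm moves only by the tool arm_command, never from a script. Its argument "steps" is a list of rows, each a list of 7 numbers: the shift along the tool's x, y, z as a fraction of full scale, then the turn, a rotation vector about the tool's x, y, z as a fraction of full scale, then the opening, from -1 (shut) to 1 (fully open). A call has 1 to 12 rows; each row shifts and turns the commanded pose from where the row before left it, along the tool's axes as they then stand; what a row does not reach is not made up. Full scale, the value 1, is 20 mm for a shift and 5 degrees for a turn. A row lasts 1/12 s, in which the tool goes at most 41.7 mm and 7.16 degrees, less where a joint would pass 70% of its speed; a pose out of reach is approached as far as the arm can. A call with a number of a shift or a turn outside -1 to 1 is refused whole. A call with a gripper value outside its range is refused whole. The fingers move at their own pace and stop on an object; "squeeze" is the grip in N (left out, the last holds). Time passes only in rows, so rows that do not move let the fingers close. It gives the time, the measured TCP pose, the force, the opening and the grip force at its end, in the units of the state.
- status.sense(): the state, without advancing time (a new reading comes with each control period).
- eyes.read_camera(name): name is "side" or "top" or "wrist"; returns the picture (400x640x3 uint8, blue, green, red); there is no depth.
- eyes.calibration(name): a dict with "fx", "fy", "cx", "cy" (pixels), "k1" (the pictures are not rectified: a ray, as slopes to the right and down, at radius r is drawn at 1 + k1 r^2 times it, then the intrinsics apply), "origin" and "attitude" of the camera in the world; the wrist camera has in their place "tool_from_camera" (4x4, takes a point from camera to tool coordinates, whose origin is the TCP and whose axes are the flange's). Camera axes: x right, y down, z forward; pixel columns grow to the right and rows downward; lengths in m; the calibration is good to about 2 mm. A picture is of the moment at which its call begins: read the wrist's pose just before it. calibration takes no time and is no camera call.
- arm.job_done(): hands the job in; it is judged then, once.
The state is a dict: "time": time; "q": joint angles; "qvel": joint speeds; "tau": joint torques, N m; "ee_pos": TCP position; "ee_rot": TCP orientation; "ft_force": force on the tool from outside, world axes, zero at the start; "wrist_torque": the same for the moment, N m; "opening": finger opening in m; "grip_force": force on a finger pad.
Only numpy, scipy, OpenCV 4.12 (cv2) and the standard library are available. Lean on these libraries where they do the work, as an engineer would, in place of code of your own. Each camera call takes 0.05 s, during which the arm holds its last target. There are 200 camera calls.

## Task

Pack away the white microscope camera: set it down, without dropping it, flat in the fitted bed of the blue case, its black nose in the narrow slot, and let go of it. Then lower the hinged lid gently until it is fully shut, without slamming it, and only then swing the red-knobbed latch fully round over the closed lid. Leave everything else on the bench where it is.

Things in the scene. Friction and masses are not known exactly. Their poses are not given: they have to be found in the camera images.
- camera: Loose microscope camera, 0.32 kg, 120 mm long: white box body 70 (x) x 50 (y) x 50 (z) mm, and from the middle of its +x end a round black nose, 34 mm diameter, 50 mm long, axis 25 mm up. Origin: centre of the white body's underside (body x -35..35, nose x 35..85 mm). Lies on its underside. Grip the white body across its 50 mm width (y).
- case: Blue open case fixed to the bench, 170 (x) x 150 (y) x 75 (z) mm, walls and floor 5 mm, lid hinged on its +x wall. Origin: centre of its underside; +x points to the hinge side, away from the robot apart from some yaw. Black insert blocks inside, 30 mm tall above the inner floor (see bed). A steel latch bracket, 26 x 26 mm, is on the outside of the -x wall at y = -45 mm, top at 83 mm.
- bed (a point): Where the camera's origin belongs, nose along +x: inner floor, case x -26, y 0, z 5 mm; axes as the case; 5 mm of play each way. In case x (mm): tail stop face -66; tail cheeks -66..-54 with a 60 mm wide gap for the white body; -54..22 free over the full 140 mm inner width, for fingers; nose cheeks 22..64 with a 44 mm wide slot for the nose; nose stop face 64.
- lid (a joint): Angle of the blue lid in rad: 0 fully shut, about 1.57 upright, stop at 1.9. Its hinge is stiff: it stays at any angle and must be pushed (about 2 N at its free edge).
- lid_hinge (a point): Middle of the lid's hinge line, along case y, at case x 85, z 75.5 mm. The lid is a plate 170 mm long from hinge to free edge, 150 mm wide, 8 mm thick; shut, its underside is at case z 75.5 and its top at 83.5 mm. Turns with the lid; its axes equal the case's when shut.
- lid_tab (a point): Middle of the outer end of the orange tab on the lid's free edge, 197 mm from the hinge line and in the middle of its thickness. The tab is 50 mm wide, 8 mm thick, and stands 27 mm out beyond the free edge, its centre line at case y = +35 mm.
- latch (a joint): Angle of the latch in rad about its upright pivot: 0 open, pointing to case -y, clear of the lid; 1.57 (stop) closed, pointing to case +x over the shut lid. It turns anticlockwise from above to close, with light friction (about 1 N at the knob).
- latch_pivot (a point): Pivot of the latch, at case x = -98, y = -45, z = 85.5 mm, at the underside of its flat steel bar (16 mm wide, 6 mm thick).
- latch_knob (a point): Top centre of the red round knob on the latch, 18 mm diameter, 35 mm tall above the bar; its axis is 50 mm from the pivot, its top 126.5 mm above the bench.
- slide_box: Bystander: green slide box, 100 x 85 x 33 mm. Origin: centre of its underside.
- eyepiece: Bystander: black eyepiece standing upright, 42 mm diameter, 66 mm tall. Origin: centre of its underside.
- bottle: Bystander: amber bottle, 60 mm diameter, 140 mm tall. Origin: centre of its underside.
- beaker: Bystander: glass beaker, 70 mm diameter, 85 mm tall. Origin: centre of its underside.
- dishes: Bystander: stack of three glass dishes, 90 mm diameter, 44 mm tall. Origin: centre of its underside.
- spatula: Bystander: spatula lying on the bench, 170 mm long. Origin: under its middle; x along it.
Mind the look-alikes: they are no part of the job. What is shaped like the camera but pink is not meant.

How it is judged (in metres and radians):
On the way, in this order (a step that is already met when the one before it is completed fails the run):
1. the camera lies seated in the bed and let go of, with the lid still open (z of camera in the frame of bed below 0.006 m and x of camera in the frame of bed between -0.01 and 0.01 m and y of camera in the frame of bed between -0.009 and 0.009 m and angle between camera's own z axis and vertical below 0.1 rad and angle between the x axis of camera and the x axis of case, either way round below 0.2 rad and contact force between the fingers and camera below 0.3 N and value of joint lid above 0.6 rad), for 0.2 s.
2. the lid is fully shut over the seated camera (z of camera in the frame of bed below 0.006 m and x of camera in the frame of bed between -0.01 and 0.01 m and y of camera in the frame of bed between -0.009 and 0.009 m and angle between camera's own z axis and vertical below 0.1 rad and angle between the x axis of camera and the x axis of case, either way round below 0.2 rad and value of joint lid below 0.05 rad), for 0.2 s.
3. the latch is turned fully over the shut lid (value of joint lid below 0.05 rad and value of joint latch above 1.37 rad), for 0.2 s.
At the end, for the whole second after the job is handed in: The camera rests in its bed (within 10 mm along, 9 mm across, under 6 mm above the bed, level within 0.1 rad, in line with the case within 0.2 rad), the lid is shut (under 0.05 rad), the latch lies over it (over 1.37 of 1.57 rad), and every bystander is within 25 mm of where it started (all of step 3 and z of camera in the frame of bed below 0.006 m and x of camera in the frame of bed between -0.01 and 0.01 m and y of camera in the frame of bed between -0.009 and 0.009 m and angle between camera's own z axis and vertical below 0.1 rad and angle between the x axis of camera and the x axis of case, either way round below 0.2 rad and linear speed of camera below 0.02 m/s and distance of each of slide_box, eyepiece, bottle, beaker, dishes, spatula from where it was at the start of the episode below 0.025 m); the robot touches nothing.
It fails at once if the camera was dropped or thrown into the case (faster than 0.5 m/s inside it) (horizontal distance between camera and bed below 0.05 m and z of camera in the frame of bed below 0.06 m and linear speed of camera above 0.5 m/s).
It fails at once if the lid was slammed (faster than 2 rad/s in its last 0.4 rad) (value of joint lid below 0.4 rad and velocity of joint lid below -2 rad/s).
It fails at once if a bystander was pushed or lifted away (over 25 mm) (distance of any of slide_box, eyepiece, bottle, beaker, dishes, spatula from where it was at the start of the episode above 0.025 m).
It also fails if it takes over 72 s, if anything falls off the work surface, if the arm or the gripper's body presses on something with over 40 N, if the wrist force passes 120 N, or if a joint passes its speed limit or range.

## Working session

There is one attempt and no reset: what is moved stays moved. The work goes in short steps, Python scripts to look and compute and a tool call to move; the robot and the scene stay as the last step left them, time stands still between calls to the robot, and variables do not carry over. Pictures are saved under pics/ and viewed, at most 10 in all, crops included, and the job is handed in when it is done.

Besides the shell and the picture viewer there is one more tool, called by a JSON object that holds its "api" and its "payload", one argument or row to a line. arm_command: Moves the arm, as the interface text tells. Its arguments: {"type":"object","properties":{"steps":{"type":"array","items":{"type":"array","items":{"type":"number","minimum":-1,"maximum":1}}},"squeeze":{"type":"number"}},"required":["steps"]}

```bash
mkdir -p pics; python3 - <<'E'
from cell import status, eyes
import cv2, json
s=status.sense(); print({k:s[k] for k in('time','ee_pos','ee_rot','opening')})
for n in('side','top','wrist'):
    cv2.imwrite(f'pics/{n}0.png',eyes.read_camera(n)); print(n,eyes.calibration(n))
E
```

```text
{'time': 0.0, 'ee_pos': array([0.23357505, 0.60623755, 0.40362045]), 'ee_rot': array([-1.79869336e+02, -4.13057529e-02,  1.58917355e+02]), 'opening': 0.08546999999343714}
side {'fx': 385.4476680030042, 'fy': 385.4476680030042, 'cx': 321.6545087992915, 'cy': 204.70699276320605, 'k1': 0.016787271588640254, 'origin': array([ 0.16617192, -0.51552384,  0.84803416]), 'attitude': array([-138.68789369,   -0.80657702,  -32.55619563])}
top {'fx': 364.3973934216818, 'fy': 364.3973934216818, 'cx': 320.86600548347565, 'cy': 201.6050995991231, 'k1': -0.08485517827194762, 'origin': array([0.39809033, 0.05356956, 1.112477  ]), 'attitude': array([-173.45977662,   -0.18745597,  -91.03159013])}
wrist {'fx': 295.643835138944, 'fy': 295.643835138944, 'cx': 318.2964762149573, 'cy': 195.4787250808352, 'k1': -0.006846119996937611, 'tool_from_camera': array([[ 2.98502696e-04, -9.66283016e-01, -2.57482123e-01,
         6.48859097e-02],
       [ 9.99999930e-01,  2.30821203e-04,  2.93084686e-04,
        -2.71889684e-05],
       [-2.23770421e-04, -2.57482192e-01,  9.66283018e-01,
         3.16885727e-02],
       [ 0.00000000e+00,  0.00000000e+00,  0.00000000e+00,
         1.00000000e+00]])}
```

View pics/top0.png

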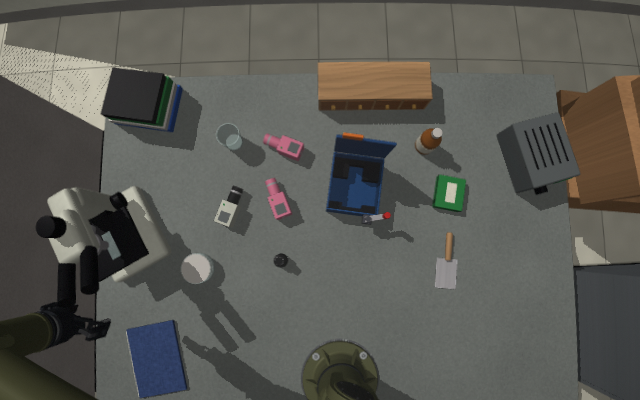

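View pics/side0.png

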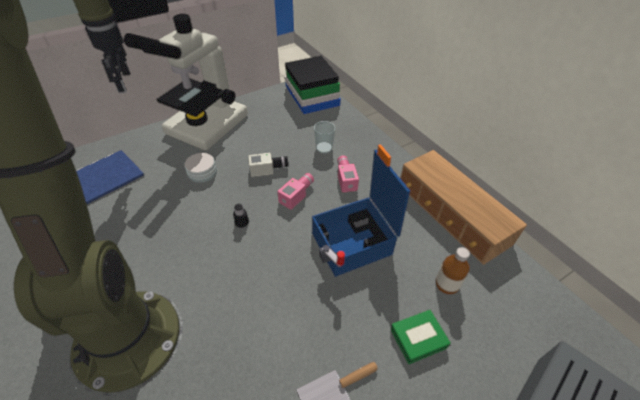

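In the top view, these could be taken for the camera: the white body with a black nose at (228,208), and the pink look-alikes at (285,147) and (278,198). I choose the white one. The case is at (357,185), its orange tab at (353,136) and the red knob at (387,215). One close crop will check this.

```bash
python3 - <<'E'
import cv2
im=cv2.imread('pics/top0.png')[122:242,205:405]
cv2.imwrite('pics/topc.png',cv2.resize(im,None,fx=4,fy=4,interpolation=cv2.INTER_CUBIC))
E
```

```text
(no output)
```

View pics/topc.png

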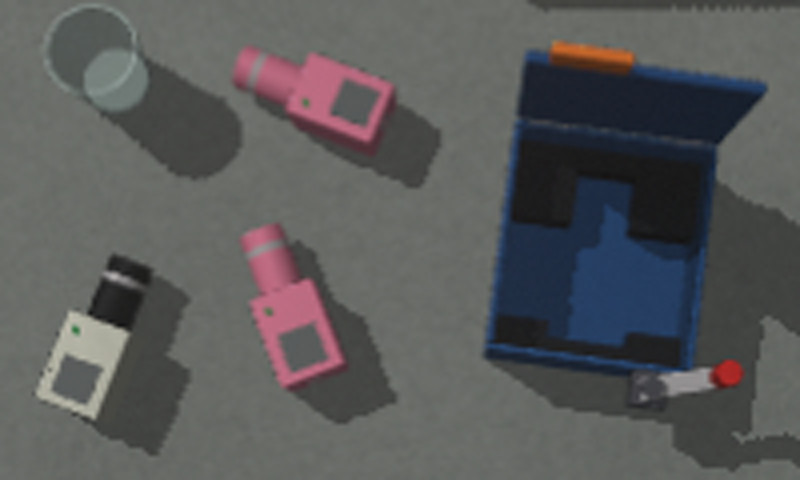

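Crop (×4, offset 205,122): the white camera's top face has corners (73,312), (131,332), (97,417), (38,395), and its black nose points up. The case rim corners are (487,356), (692,372), (519,124), (717,148), and the knob top is at (728,373). The choice of the white camera holds.

```bash
cat > h.py <<'E'
import numpy as np, cv2
from scipy.spatial.transform import Rotation as R
from scipy.optimize import least_squares
from cell import status, eyes
E=lambda a:R.from_euler('xyz',a,degrees=True).as_matrix()
def cam(n,s=None):
    c=eyes.calibration(n)
    if n!='wrist': return c,E(c['attitude']),np.array(c['origin'])
    T=c['tool_from_camera']; r=E(s['ee_rot']); return c,r@T[:3,:3],r@T[:3,3]+s['ee_pos']
def proj(C,P):
    c,r,o=C; p=(np.atleast_2d(P)-o)@r; p=p[:,:2]/p[:,2:]
    p=p*(1+c['k1']*(p**2).sum(1,keepdims=True)); return p*[c['fx'],c['fy']]+[c['cx'],c['cy']]
def fit(C,obs,loc,z0,x0):
    "planar pose x,y,yaw(deg) of an object with local points loc seen at obs"
    loc=np.array(loc,float); obs=np.array(obs,float)
    def w(v): return loc@E([0,0,v[2]]).T+[v[0],v[1],z0]
    s=least_squares(lambda v:(proj(C,w(v))-obs).ravel(),x0,x_scale=[.01,.01,5])
    return s.x,np.sqrt((s.fun**2).mean())
crop=lambda l,k,u,v:(np.array(l)+.5)/k-.5+[u,v]
def tool(s,P):
    "world points -> tool frame"
    return (np.atleast_2d(P)-s['ee_pos'])@E(s['ee_rot'])
E
python3 - <<'E'
from h import *
C=cam('top')
f=lambda l:crop(l,4,205,122)
print(fit(C,f([(73,312),(131,332),(97,417),(38,395)]),[(.035,.025,.05),(.035,-.025,.05),(-.035,-.025,.05),(-.035,.025,.05)],0,[.5,.3,0]))
case,e=fit(C,f([(487,356),(692,372),(519,124),(717,148),(728,373)]),[(-.085,.075,.075),(-.085,-.075,.075),(.085,.075,.075),(.085,-.075,.075),(-.098,-.095,.1265)],0,[.6,0,0])
print(case,e)
tl=f([(527,50),(765,85),(550,45),(634,55)])
# lid far corners, outer thickness unknown side
def lid(t): 
    l=np.array([[-np.cos(t)*.170+.085,y,.0755+np.sin(t)*.170] for y in(.075,-.075)])
    return proj(C,l@E([0,0,case[2]]).T+[case[0],case[1],0])
for t in(1.4,1.5,1.57,1.65,1.75,1.85): print(t,lid(t).round(1).tolist())
print(tl)
s=status.sense(); print(s['q'])
E
```

```text
(array([  0.49226606,   0.32791012, -21.49346641]), np.float64(0.6148541123913797))
[ 0.56999064 -0.05208685 -7.27068635] 1.6996973313629442
1.4 [[333.6, 145.6], [394.4, 152.3]]
1.5 [[334.4, 138.8], [395.1, 145.5]]
1.57 [[334.9, 134.1], [395.5, 140.8]]
1.65 [[335.4, 128.8], [395.9, 135.5]]
1.75 [[336.1, 122.6], [396.2, 129.3]]
1.85 [[336.7, 116.8], [396.4, 123.4]]
[[336.375 134.125]
 [395.875 142.875]
 [342.125 132.875]
 [363.125 135.375]]
[-68.07981747  18.42674631  -4.04765584  83.16773649   1.26263151
  78.55494591  -3.26093551]
```

{"api": "arm_command", "payload": {
  "steps": [
    [-0.36,-0.93,0,0,0,0,1],
    [-0.36,-0.93,0,0,0,0,1],
    [-0.36,-0.93,0,0,0,0,1],
    [-0.36,-0.93,0,0,0,0,1],
    [-0.36,-0.93,0,0,0,0,1],
    [-0.36,-0.93,0,0,0,0,1],
    [-0.36,-0.93,0,0,0,0,1],
    [-0.36,-0.93,0,0,0,0,1],
    [-0.36,-0.93,0,0,0,0,1],
    [-0.36,-0.93,0,0,0,0,1]
  ]
}}

```text
time: 0.98
ee_pos: [0.2347, 0.4056, 0.4045]
ee_rot: [-180.0, 0.0, 158.8]
ft_force: [0.7, 0.8, 0.2]
opening: 0.0852
grip_force: 0.0
```

{"api": "arm_command", "payload": {
  "steps": [
    [-1,0.08,0.3,0,0,0,1],
    [-1,0.08,0.3,0,0,0,1],
    [-1,0.08,0.3,0,0,0,1],
    [-1,0.08,0.3,0,0,0,1],
    [-1,0.08,0.3,0,0,0,1],
    [-1,0.08,0.3,0,0,0,1],
    [-1,0.08,0.3,0,0,0,1],
    [-1,0.08,0.3,0,0,0,1],
    [-1,0.08,0.3,0,0,0,1],
    [-1,0.08,0.3,0,0,0,1],
    [-1,0.08,0.3,0,0,0,1],
    [-1,0.08,0.3,0,0,0,1]
  ]
}}

```text
time: 1.98
ee_pos: [0.4663, 0.3376, 0.3322]
ee_rot: [-180.0, 0.0, 158.9]
ft_force: [0.7, 0.3, 0.5]
opening: 0.0853
grip_force: 0.0
```

{"api": "arm_command", "payload": {
  "steps": [
    [-1,0,0.8,0,0,0,1],
    [-0.4,0,0.7,0,0,0,1],
    [0,0,0,0,0,0,1],
    [0,0,0,0,0,0,1]
  ]
}}

```text
time: 2.32
ee_pos: [0.4909, 0.3277, 0.3013]
ee_rot: [-179.8, -0.1, 158.8]
ft_force: [0.5, 0.7, 0.5]
opening: 0.0854
grip_force: 0.0
```

```bash
python3 - <<'E'
from h import *
s=status.sense(); print(s['time'],s['ee_pos'],s['ee_rot'])
cv2.imwrite('pics/w1.png',eyes.read_camera('wrist'))
C=cam('wrist',s)
P=np.array([(.035,.025,.05),(.035,-.025,.05),(-.035,-.025,.05),(-.035,.025,.05)])@E([0,0,-21.5]).T+[.4923,.3279,0]
print(proj(C,P))
E
```

```text
2.3167 [0.49090082 0.32773597 0.3012723 ] [-1.79847681e+02 -1.03510120e-01  1.58818828e+02]
[[350.64915339 247.32778228]
 [288.62849495 246.92899652]
 [286.76612735 160.35236357]
 [353.83201527 160.76839617]]
```

View pics/w1.png

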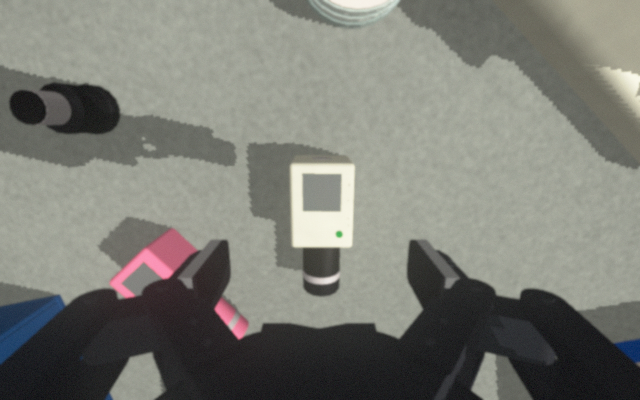

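The white body is centred at (322,205) with corners (290,163) to (355,247), which is 1–2 px from the prediction. The nose points down the image and the pink one is clear of the fingers. I'll descend and grip.

{"api": "arm_command", "payload": {
  "steps": [
    [-0.3,0.06,0.7,0,0,0,1],
    [0,0,0.9,0,0,0,1],
    [0,0,0.9,0,0,0,1],
    [0,0,0.9,0,0,0,1],
    [0,0,0.9,0,0,0,1],
    [0,0,0.9,0,0,0,1],
    [0,0,0.6,0,0,0,1],
    [0,0,0,0,0,0,1]
  ]
}}

```text
time: 3.03
ee_pos: [0.4959, 0.3269, 0.1839]
ee_rot: [-179.8, -0.1, 158.9]
ft_force: [1.6, -0.0, -0.6]
opening: 0.0855
grip_force: 0.0
```

{"api": "arm_command", "payload": {
  "squeeze": 50,
  "steps": [
    [0,0,0,0,0,0,-1],
    [0,0,0,0,0,0,-1],
    [0,0,0,0,0,0,-1],
    [0,0,0,0,0,0,-1],
    [0,0,0,0,0,0,-1],
    [0,0,0,0,0,0,-1],
    [0,0,0,0,0,0,-1],
    [0,0,0,0,0,0,-1]
  ]
}}

```text
time: 3.7
ee_pos: [0.4981, 0.3275, 0.1883]
ee_rot: [179.9, 0.1, 158.9]
ft_force: [2.1, -0.0, 6.4]
opening: 0.0494
grip_force: 54.3
```

{"api": "arm_command", "payload": {
  "steps": [
    [0,0,-0.3,0,0,0,-1],
    [0,0,-0.6,0,0,0,-1],
    [0,0,-1,0,0,0,-1],
    [0,0,-1,0,0,0,-1],
    [0,0,-1,0,0,0,-1],
    [0,0,-1,0,0,0,-1],
    [0,0,-1,0,0,0,-1],
    [0,0,-1,0,0,0,-1],
    [0,0,-1,0,0,0,-1],
    [0,0,-1,0,0,0,-1]
  ]
}}

```text
time: 4.53
ee_pos: [0.4969, 0.3267, 0.3659]
ee_rot: [-180.0, -0.0, 158.9]
ft_force: [2.5, 0.1, -3.6]
opening: 0.0495
grip_force: 53.3
```

```bash
python3 - <<'E'
import cv2
im=cv2.imread('pics/side0.png')[140:280,300:420]
cv2.imwrite('pics/sidec.png',cv2.resize(im,None,fx=4,fy=4,interpolation=cv2.INTER_CUBIC))
E
```

```text
(no output)
```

View pics/sidec.png

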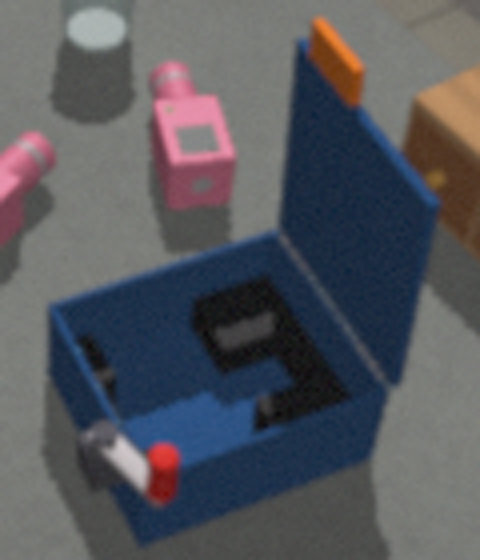

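Side crop (×4, offset 300,140): the rim corners are (50,308), (278,234), (390,388). The base corners are (143,545) and (372,460), the knob top is (163,452), and the lid's free corners are (298,40) and (437,205).

```bash
python3 - <<'E'
from h import *
T,S=cam('top'),cam('side')
ft=crop([(488,350),(692,365),(519,124),(717,148),(728,373)],4,205,122); lt=np.array([(-.085,.075,.075),(-.085,-.075,.075),(.085,.075,.075),(.085,-.075,.075),(-.098,-.095,.1265)])
fs=crop([(50,308),(278,234),(390,388),(143,545),(372,460),(163,452)],4,300,140); ls=np.array([(-.085,.075,.075),(.085,.075,.075),(.085,-.075,.075),(-.085,-.075,0),(.085,-.075,0),(-.098,-.095,.1265)])
w=lambda v,l:l@E([0,0,v[2]]).T+[v[0],v[1],0]
rt=lambda v:proj(T,w(v,lt))-ft
rs=lambda v:proj(S,w(v,ls))-fs
for g in('t','s','b'):
    r=least_squares(lambda v:np.r_[(rt(v) if g!='s' else rt(v)[:0]).ravel(),(rs(v) if g!='t' else rs(v)[:0]).ravel()],[.57,-.05,-7],x_scale=[.01,.01,5],loss='soft_l1'); v=r.x; print(g,v)
print(rt(v).round(1).tolist(),rs(v).round(1).tolist())
for t in(1.45,1.5,1.55,1.6,1.65):
    l=np.array([[.085-np.cos(t)*.17,y,.0755+np.sin(t)*.17] for y in(.075,-.075)]); print(t,proj(S,w(v,l)).round(1).tolist())
print(crop([(298,40),(437,205)],4,300,140))
E
```

```text
t [ 0.57008808 -0.05242474 -7.9112938 ]
s [ 0.57244571 -0.05289536 -8.26063906]
b [ 0.5719088  -0.05285212 -8.0835571 ]
[[-0.5, -1.1], [0.5, 1.5], [-1.2, -2.2], [0.3, -1.9], [1.3, 3.7]] [[-0.6, -1.0], [-0.4, -1.9], [0.9, 0.2], [0.1, 0.8], [0.8, -0.9], [-3.9, 3.7]]
1.45 [[368.7, 150.7], [402.7, 192.9]]
1.5 [[371.9, 149.5], [406.1, 191.5]]
1.55 [[375.0, 148.5], [409.5, 190.2]]
1.6 [[378.1, 147.6], [412.8, 189.0]]
1.65 [[381.1, 146.8], [416.1, 188.0]]
[[374.125 149.625]
 [408.875 190.875]]
```

{"api": "arm_command", "payload": {
  "steps": [
    [0,0,0,0,0,-0.87,-1],
    [0,0,0,0,0,-0.87,-1],
    [0,0,0,0,0,-0.87,-1],
    [-0.28,-0.96,0,0,0,0,-1],
    [-0.28,-0.96,0,0,0,0,-1],
    [-0.28,-0.96,0,0,0,0,-1],
    [-0.28,-0.96,0,0,0,0,-1],
    [-0.28,-0.96,0,0,0,0,-1],
    [-0.28,-0.96,0,0,0,0,-1],
    [-0.28,-0.96,0,0,0,0,-1],
    [-0.28,-0.96,0,0,0,0,-1],
    [-0.28,-0.96,0,0,0,0,-1]
  ]
}}

```text
time: 5.53
ee_pos: [0.5226, 0.1477, 0.365]
ee_rot: [-180.0, -0.0, 171.9]
ft_force: [1.9, 0.2, -3.9]
opening: 0.0494
grip_force: 53.5
```

{"api": "arm_command", "payload": {
  "steps": [
    [-0.28,-0.96,0,0,0,0,-1],
    [-0.28,-0.96,0,0,0,0,-1],
    [-0.28,-0.96,0,0,0,0,-1],
    [-0.28,-0.96,0,0,0,0,-1],
    [-0.28,-0.96,0,0,0,0,-1],
    [-0.28,-0.96,0,0,0,0,-1],
    [-0.28,-0.96,0,0,0,0,-1],
    [-0.28,-0.96,0,0,0,0,-1],
    [-0.28,-0.96,0,0,0,0,-1],
    [-0.28,-0.96,0,0,0,0,-1],
    [0,0,0,0,0,0,-1],
    [0,0,0,0,0,0,-1]
  ]
}}

```text
time: 6.53
ee_pos: [0.551, -0.0506, 0.3649]
ee_rot: [-180.0, -0.0, 171.7]
ft_force: [1.9, 1.0, -2.5]
opening: 0.0491
grip_force: 53.3
```

```bash
python3 - <<'E'
from h import *
s=status.sense(); print(s['time'],s['ee_pos'],s['ee_rot'])
im=eyes.read_camera('wrist'); C=cam('wrist',s)
v=(.5718,-.0528,-8.1)
w=lambda l:np.array(l)@E([0,0,v[2]]).T+[v[0],v[1],0]
names=['rimNL','rimNR','rimFL','rimFR','ncheekL','ncheekR','tcheekL','tcheekR','pivot','knob']
P=w([(-.085,.075,.075),(-.085,-.075,.075),(.085,.075,.075),(.085,-.075,.075),(.022,.022,.035),(.022,-.022,.035),(-.054,.03,.035),(-.054,-.03,.035),(-.098,-.045,.09),(-.098,-.095,.1265)])
for n,p in zip(names,proj(C,P)):
    print(n,p.round(1)); cv2.circle(im,tuple(int(a) for a in p.round()),3,(0,255,255),1)
cv2.imwrite('pics/w2.png',im)
E
```

```text
6.5333 [ 0.55098523 -0.05062626  0.36493255] [-1.79998688e+02 -2.75207506e-02  1.71732303e+02]
rimNL [407.7 117.7]
rimNR [230.3 118.2]
rimFL [394.8 294.6]
rimFR [243.9 295. ]
ncheekL [339.7 221.2]
ncheekR [298.5 221.3]
tcheekL [348.9 149.6]
tcheekR [289.  149.8]
pivot [261.7 101. ]
knob [176.7  98.5]
```

View pics/w2.png

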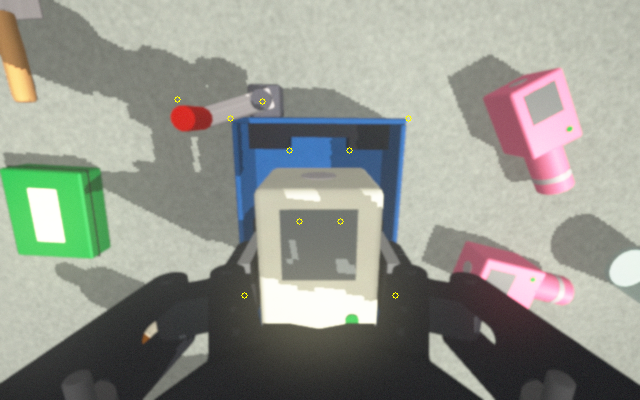

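The rim's near corners are at (234,119) and (406,120), within about 1.5 mm of the prediction. The tail gap is centred at x≈319 and the held camera at x≈320. The knob is at (190,118), so the latch already stands about 0.25 rad round. I'll lower the camera.

{"api": "arm_command", "payload": {
  "steps": [
    [-0.05,0.03,0.8,0,0,0,-1],
    [0,0,0.9,0,0,0,-1],
    [0,0,0.9,0,0,0,-1],
    [0,0,0.9,0,0,0,-1],
    [0,0,0.9,0,0,0,-1],
    [0,0,0.8,0,0,0,-1],
    [0,0,0.6,0,0,0,-1],
    [0,0,0.5,0,0,0,-1],
    [0,0,0.5,0,0,0,-1],
    [0,0,0.5,0,0,0,-1],
    [0,0,0.5,0,0,0,-1],
    [0,0,0,0,0,0,-1]
  ]
}}

```text
time: 7.58
ee_pos: [0.5517, -0.0483, 0.2067]
ee_rot: [-180.0, -0.2, 171.9]
ft_force: [0.6, 0.0, -3.6]
opening: 0.0495
grip_force: 53.4
```

{"api": "arm_command", "payload": {
  "steps": [
    [0,0,0.2,0,0,0,-1],
    [0,0,0.2,0,0,0,-1],
    [0,0,0.1,0,0,0,-1],
    [0,0,0,0,0,0,-1]
  ]
}}

```text
time: 7.92
ee_pos: [0.5525, -0.0486, 0.1985]
ee_rot: [180.0, -0.0, 171.9]
ft_force: [1.8, 0.8, -3.6]
opening: 0.0496
grip_force: 53.4
```

{"api": "arm_command", "payload": {
  "steps": [
    [0,0,0.1,0,0,0,-1],
    [0,0,0.1,0,0,0,-1],
    [0,0,0,0,0,0,-1]
  ]
}}

```text
time: 8.17
ee_pos: [0.5524, -0.0485, 0.1945]
ee_rot: [180.0, -0.0, 171.9]
ft_force: [0.6, 0.4, -3.1]
opening: 0.0492
grip_force: 53.4
```

{"api": "arm_command", "payload": {
  "steps": [
    [0,0,0.1,0,0,0,-1],
    [0,0,0.1,0,0,0,-1],
    [0,0,0,0,0,0,-1]
  ]
}}

```text
time: 8.42
ee_pos: [0.5529, -0.0488, 0.1933]
ee_rot: [179.9, -0.0, 171.9]
ft_force: [-6.3, 0.3, 16.4]
opening: 0.0495
grip_force: 55.6
```

Contact came at the expected height (bench grasp height plus 5 mm). I'll release and rise, then look.

{"api": "arm_command", "payload": {
  "steps": [
    [0,0,0,0,0,0,1],
    [0,0,0,0,0,0,1],
    [0,0,0,0,0,0,1],
    [0,0,0,0,0,0,1],
    [0,0,0,0,0,0,1],
    [0,0,0,0,0,0,1],
    [0,0,-0.3,0,0,0,1],
    [0,0,-0.5,0,0,0,1],
    [0,0,-0.8,0,0,0,1],
    [0,0,-1,0,0,0,1],
    [0,0,-1,0,0,0,1],
    [0,0,-1,0,0,0,1]
  ]
}}

```text
time: 9.42
ee_pos: [0.5525, -0.0475, 0.2844]
ee_rot: [179.9, 0.0, 172.0]
ft_force: [1.8, 1.1, -0.4]
opening: 0.0854
grip_force: 0.0
```

{"api": "arm_command", "payload": {
  "steps": [
    [0,0,-1,0,0,0,1],
    [0,0,-1,0,0,0,1],
    [0,0,-1,0,0,0,1],
    [0,0,-1,0,0,0,1],
    [0,0,-1,0,0,0,1],
    [0,0,0,0,0,0,1]
  ]
}}

```text
time: 9.92
ee_pos: [0.5536, -0.0479, 0.388]
ee_rot: [179.8, 0.4, 172.0]
ft_force: [3.5, -0.0, 0.0]
opening: 0.0856
grip_force: 0.0
```

```bash
python3 - <<'E'
from h import *
s=status.sense(); print(s['time'],s['ee_pos'],s['ee_rot'])
im=eyes.read_camera('wrist'); C=cam('wrist',s)
v=(.5728,-.0525,-8.1)
w=lambda l:np.array(l)@E([0,0,v[2]]).T+[v[0],v[1],0]
P=w([(-.061,.025,.055),(-.061,-.025,.055),(.009,.025,.055),(.009,-.025,.055),(-.085,.075,.075),(-.085,-.075,.075)])
for p in proj(C,P):
    print(p.round(1)); cv2.circle(im,tuple(int(a) for a in p.round()),3,(0,0,255),1)
cv2.imwrite('pics/w3.png',im)
E
```

```text
9.9167 [ 0.55360872 -0.04787651  0.38796356] [179.83174045   0.446103   171.99682668]
[340.4 138.4]
[290.5 138.3]
[339.  205.1]
[292.  205.1]
[397.2 113.7]
[233.4 113.3]
```

View pics/w3.png

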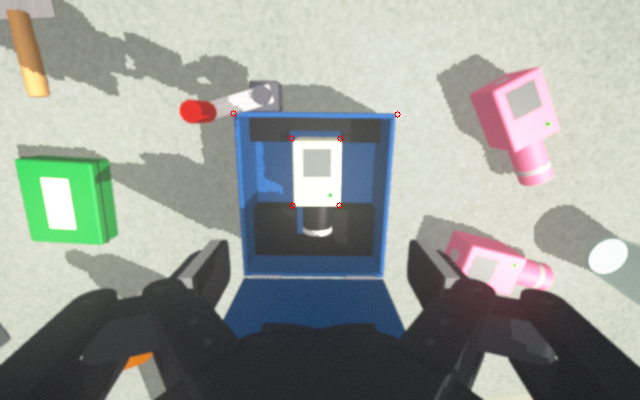

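The camera is seated: its top corners match the predicted bed position within about 1 mm (centre (316,171)), and its nose is in the slot. The lid is open beyond the hinge line at row 276. Next I'll close the gripper, go over the lid and get behind it.

{"api": "arm_command", "payload": {
  "steps": [
    [0,0,-0.9,0,0,0,-1],
    [0,0,-0.9,0,0,0,-1],
    [0,0,-0.9,0,0,0,-1],
    [0,0,-0.9,0,0,0,-1],
    [0,0,-0.9,0,0,0,-1],
    [-0.8,0.1,0,0,0,0,-1],
    [-0.9,0.1,0,0,0,0,-1],
    [-0.9,0.1,0,0,0,0,-1],
    [-0.9,0.1,0,0,0,0,-1],
    [-0.9,0.1,0,0,0,0,-1],
    [-0.9,0.1,0,0,0,0,-1],
    [-0.9,0.1,0,0,0,0,-1]
  ]
}}

```text
time: 10.97
ee_pos: [0.678, -0.0513, 0.4712]
ee_rot: [180.0, -0.1, 172.0]
ft_force: [1.1, -0.6, 0.1]
opening: -0.0002
grip_force: 0.0
```

{"api": "arm_command", "payload": {
  "steps": [
    [-0.9,0,0,0,0,0,-1],
    [-0.4,0,0,0,0,0,-1],
    [0,0,0,0,0,0,-1],
    [0,0,0,0,0,0,-1]
  ]
}}

```text
time: 11.3
ee_pos: [0.7031, -0.0553, 0.4711]
ee_rot: [-180.0, -0.2, 171.9]
ft_force: [1.0, 1.2, 0.4]
opening: -0.0
grip_force: 0.0
```

{"api": "arm_command", "payload": {
  "steps": [
    [0,0,0.7,0,0,0,-1],
    [0,0,0.9,0,0,0,-1],
    [0,0,0.9,0,0,0,-1],
    [0,0,0.8,0,0,0,-1],
    [0,0,0,0,0,0,-1],
    [0,0,0,0,0,0,-1]
  ]
}}

```text
time: 11.8
ee_pos: [0.7022, -0.0553, 0.4061]
ee_rot: [180.0, -0.1, 171.9]
ft_force: [1.9, -0.4, -0.2]
opening: 0.0003
grip_force: 0.0
```

```bash
python3 - <<'E'
from h import *
s=status.sense(); p=s['ee_pos'];print(s['time'],p,s['ft_force'])
cs=np.array([.5728,-.0525,0]); q=(p-cs)@E([0,0,-8.1]); q[2]-=.173; print('tip in case',q)
r=.155; P=[q]
for t in np.r_[1.54,np.arange(1.44,.5,-.1),np.arange(.44,-.03,-.05)]:
    P.append([.085-r*np.cos(t)+.008*np.sin(t)+.011,q[1],.0755+r*np.sin(t)+.008*np.cos(t)]); d=(np.array(P[-1])-P[-2])/.02
    print(round(t,2),np.round(P[-1],4),'row x,z',np.round([-d[0],-d[2]],2))
E
```

```text
11.8 [ 0.70224102 -0.05531283  0.40612395] [ 1.88113896 -0.38732351 -0.23839958]
tip in case [0.128546   0.01545363 0.23312395]
1.54 [0.0992 0.0155 0.2307] row x,z [1.47 0.12]
1.44 [0.0837 0.0155 0.2302] row x,z [0.78 0.02]
1.34 [0.0683 0.0155 0.2282] row x,z [0.77 0.1 ]
1.24 [0.0532 0.0155 0.2247] row x,z [0.76 0.18]
1.14 [0.0385 0.0155 0.2197] row x,z [0.73 0.25]
1.04 [0.0244 0.0155 0.2132] row x,z [0.71 0.32]
0.94 [0.011  0.0155 0.2054] row x,z [0.67 0.39]
0.84 [-0.0015  0.0155  0.1963] row x,z [0.63 0.46]
0.74 [-0.0131  0.0155  0.1859] row x,z [0.58 0.52]
0.64 [-0.0235  0.0155  0.1745] row x,z [0.52 0.57]
0.54 [-0.0328  0.0155  0.1621] row x,z [0.46 0.62]
0.44 [-0.0408  0.0155  0.1488] row x,z [0.4  0.66]
0.39 [-0.0443  0.0155  0.1418] row x,z [0.17 0.35]
0.34 [-0.0475  0.0155  0.1347] row x,z [0.16 0.35]
0.29 [-0.0502  0.0155  0.1275] row x,z [0.14 0.36]
0.24 [-0.0527  0.0155  0.1201] row x,z [0.12 0.37]
0.19 [-0.0547  0.0155  0.1126] row x,z [0.1  0.37]
0.14 [-0.0564  0.0155  0.1051] row x,z [0.08 0.38]
0.09 [-0.0577  0.0155  0.0974] row x,z [0.06 0.38]
0.04 [-0.0586  0.0155  0.0897] row x,z [0.05 0.39]
-0.01 [-0.0591  0.0155  0.0819] row x,z [0.03 0.39]
```

Measuring the latch angle from the saved picture, since it may overhang the lid's path.

```bash
python3 - <<'E'
from h import *
c=eyes.calibration('wrist')
def CC(pos,rot):
    return cam('wrist',{'ee_pos':np.array(pos),'ee_rot':rot})
for C,pos,f in((CC([.55099,-.05063,.36493],[180,-.03,171.73]),0,'w2'),(CC([.55361,-.04788,.38796],[179.83,.446,172.0]),0,'w3'),(cam('top'),0,'top0'),(cam('side'),0,'side0')):
    im=cv2.imread(f'pics/{f}.png'); h=cv2.cvtColor(im,cv2.COLOR_BGR2HSV)
    m=(((h[...,0]<6)|(h[...,0]>174))&(h[...,1]>170)&(h[...,2]>90)).astype('uint8')
    n,l,st,ce=cv2.connectedComponentsWithStats(m); i=1+st[1:,4].argmax(); print(f,'red centroid',ce[i].round(1),st[i])
    for t in(0,.1,.2,.3,.4):
        w=lambda l:np.array(l)@E([0,0,-8.1]).T+[.5728,-.0525,0]
        k=np.array([-.098+.05*np.sin(t),-.045-.05*np.cos(t)])
        print(t,proj(C,w([[*k,.1265],[*k,.109]])).round(1).tolist())
E
```

```text
w2 red centroid [190.  117.8] [171 106  40  25 787]
0 [[177.6, 100.0], [188.6, 101.3]]
0.1 [[178.8, 107.8], [189.8, 108.5]]
0.2 [[180.8, 115.4], [191.5, 115.5]]
0.3 [[183.5, 122.8], [193.9, 122.3]]
0.4 [[186.8, 129.8], [196.9, 128.8]]
w3 red centroid [195.5 110.9] [180 101  35  21 529]
0 [[185.8, 94.8], [195.3, 96.2]]
0.1 [[186.9, 101.9], [196.2, 102.8]]
0.2 [[188.7, 108.8], [197.8, 109.2]]
0.3 [[191.0, 115.6], [200.0, 115.5]]
0.4 [[194.0, 122.0], [202.7, 121.5]]
top0 red centroid [386.7 214.9] [383 212   8   7  34]
0 [[387.8, 218.2], [386.6, 218.6]]
0.1 [[387.9, 216.4], [386.7, 216.9]]
0.2 [[387.8, 214.6], [386.6, 215.1]]
0.3 [[387.5, 212.7], [386.3, 213.3]]
0.4 [[387.1, 211.0], [385.9, 211.5]]
side0 red centroid [340.5 257.9] [338 252   6  13  72]
0 [[336.7, 256.1], [336.3, 260.4]]
0.1 [[338.6, 255.2], [338.3, 259.5]]
0.2 [[340.5, 254.2], [340.1, 258.5]]
0.3 [[342.2, 253.1], [341.7, 257.4]]
0.4 [[343.7, 251.8], [343.2, 256.1]]
```

The latch stands about 0.22 rad round, so its bar overhangs the lid's edge by about 2 mm and would block the lid. I'll push the knob back to 0 first, from its +x side.

{"api": "arm_command", "payload": {
  "steps": [
    [0,0,-0.9,0,0,0,-1],
    [0,0,-0.9,0,0,0,-1],
    [0,0,-0.9,0,0,0,-1],
    [0,0,-0.9,0,0,0,-1],
    [0.5,-0.3,0,0,0,0,-1],
    [0.9,-0.55,0,0,0,0,-1],
    [0.9,-0.55,0,0,0,0,-1],
    [0.9,-0.55,0,0,0,0,-1],
    [0.9,-0.55,0,0,0,0,-1],
    [0.9,-0.55,0,0,0,0,-1],
    [0.9,-0.55,0,0,0,0,-1],
    [0.9,-0.6,0,0,0,0,-1]
  ]
}}

```text
time: 12.8
ee_pos: [0.5553, -0.1203, 0.4807]
ee_rot: [179.9, 0.2, 171.9]
ft_force: [1.7, 0.1, -0.1]
opening: -0.0004
grip_force: 0.0
```

{"api": "arm_command", "payload": {
  "steps": [
    [0.9,-0.6,0,0,0,0,-1],
    [0.9,-0.7,0,0,0,0,-1],
    [0,0,0.6,0,0,0,-1],
    [0,0,0.9,0,0,0,-1],
    [0,0,0.9,0,0,0,-1],
    [0,0,0.9,0,0,0,-1],
    [0,0,0.9,0,0,0,-1],
    [0,0,0.9,0,0,0,-1],
    [0,0,0.9,0,0,0,-1],
    [0,0,0.9,0,0,0,-1],
    [0,0,0.9,0,0,0,-1],
    [0,0,0,0,0,0,-1]
  ]
}}

```text
time: 13.8
ee_pos: [0.5164, -0.1397, 0.32]
ee_rot: [180.0, -0.3, 171.9]
ft_force: [0.5, -0.4, 0.2]
opening: 0.0
grip_force: 0.0
```

```bash
cat >> h.py <<'E'
def tip(s):
    q=(s['ee_pos']+E(s['ee_rot'])@[0,0,.173]-[.5728,-.0525,0])@E([0,0,-8.1]); return q.round(4)
E
python3 - <<'E'
from h import *
s=status.sense();print(s['time'],tip(s),s['ft_force'])
E
```

```text
13.8 [-0.0443 -0.0943  0.147 ] [ 0.54695955 -0.42661687  0.22388306]
```

{"api": "arm_command", "payload": {
  "steps": [
    [0,0,0.8,0,0,0,-1],
    [0,0,0.8,0,0,0,-1],
    [0,0,0.5,0,0,0,-1],
    [0.4,0,0,0,0,0,-1],
    [0.4,0,0,0,0,0,-1],
    [0.3,0,0,0,0,0,-1],
    [0.2,0,0,0,0,0,-1],
    [0.2,0,0,0,0,0,-1],
    [0.2,0,0,0,0,0,-1],
    [0,0,0,0,0,0,-1]
  ]
}}

```text
time: 14.63
ee_pos: [0.4831, -0.1359, 0.2813]
ee_rot: [180.0, 0.0, 171.9]
ft_force: [1.8, -0.2, -1.0]
opening: -0.0001
grip_force: 0.0
```

```bash
cat > knob.py <<'E'
from h import *
s=status.sense();print(s['time'],tip(s),s['ft_force'])
for n in('top','side'):
    im=eyes.read_camera(n); C=cam(n); h=cv2.cvtColor(im,cv2.COLOR_BGR2HSV)
    cv2.imwrite(f'pics/{n}_{s["time"]:.1f}.png',im)
    m=(((h[...,0]<6)|(h[...,0]>174))&(h[...,1]>170)&(h[...,2]>90)).astype('uint8')
    k,l,st,ce=cv2.connectedComponentsWithStats(m)
    if k>1: i=1+st[1:,4].argmax(); print(n,'red',ce[i].round(1),st[i])
E
python3 knob.py
```

```text
14.6333 [-0.0769 -0.095   0.1083] [ 1.7826289  -0.22631127 -1.03165013]
top red [385.6 219.7] [384 218   5   4  12]
side red [336.7 260.3] [334 254   6  13  67]
```

The knob is back at about 0: side px (336.7,260), against a model value of 336.5. Now back behind the lid.

{"api": "arm_command", "payload": {
  "steps": [
    [-0.5,0,0,0,0,0,-1],
    [0,0,-1,0,0,0,-1],
    [0,0,-1,0,0,0,-1],
    [0,0,-1,0,0,0,-1],
    [0,0,-1,0,0,0,-1],
    [0,0,-1,0,0,0,-1],
    [0,0,-1,0,0,0,-1],
    [0,0,-1,0,0,0,-1],
    [0,0,-1,0,0,0,-1],
    [0,0,-1,0,0,0,-1],
    [0,0,-1,0,0,0,-1],
    [0,0,0,0,0,0,-1]
  ]
}}

```text
time: 15.73
ee_pos: [0.495, -0.1373, 0.4848]
ee_rot: [180.0, 0.4, 171.9]
ft_force: [1.8, -1.2, 1.7]
opening: 0.0005
grip_force: 0.0
```

{"api": "arm_command", "payload": {
  "steps": [
    [-0.8,0.5,0,0,0,0,-1],
    [-0.9,0.5,0,0,0,0,-1],
    [-0.9,0.5,0,0,0,0,-1],
    [-0.9,0.5,0,0,0,0,-1],
    [-0.9,0.5,0,0,0,0,-1],
    [-0.9,0.5,0,0,0,0,-1],
    [-0.9,0.5,0,0,0,0,-1],
    [-0.9,0.5,0,0,0,0,-1],
    [-0.9,0.5,0,0,0,0,-1],
    [-0.9,0.5,0,0,0,0,-1],
    [-0.9,0.5,0,0,0,0,-1],
    [0,0,0,0,0,0,-1]
  ]
}}

```text
time: 16.73
ee_pos: [0.7064, -0.0523, 0.4771]
ee_rot: [180.0, -0.1, 172.2]
ft_force: [-0.0, 2.0, -0.5]
opening: -0.0001
grip_force: 0.0
```

```bash
python3 - <<'E'
from h import *
s=status.sense();print(s['time'],tip(s),s['ft_force'])
E
```

```text
16.7333 [0.1318 0.0192 0.3041] [-0.00985666  1.95197257 -0.51943877]
```

{"api": "arm_command", "payload": {
  "steps": [
    [0,0,0.9,0,0,0,-1],
    [0,0,0.9,0,0,0,-1],
    [0,0,0.9,0,0,0,-1],
    [0,0,0.9,0,0,0,-1],
    [0.5,0,0,0,0,0,-1],
    [0.6,0,0,0,0,0,-1],
    [0.5,0,0.1,0,0,0,-1]
  ]
}}

```text
time: 17.32
ee_pos: [0.6711, -0.051, 0.4049]
ee_rot: [-180.0, -0.1, 171.9]
ft_force: [2.1, -0.3, -0.3]
opening: 0.0002
grip_force: 0.0
```

{"api": "arm_command", "payload": {
  "steps": [
    [0.78,0,0,0,0,0,-1],
    [0.77,0,0.1,0,0,0,-1],
    [0.76,0,0.18,0,0,0,-1],
    [0.73,0,0.25,0,0,0,-1],
    [0.71,0,0.32,0,0,0,-1],
    [0,0,0,0,0,0,-1]
  ]
}}

```text
time: 17.82
ee_pos: [0.5954, -0.0402, 0.388]
ee_rot: [180.0, -0.2, 172.0]
ft_force: [1.6, 0.4, -0.2]
opening: -0.0003
grip_force: 0.0
```

```bash
python3 - <<'E'
from h import *
s=status.sense();print(s['time'],tip(s),s['ft_force'])
im=eyes.read_camera('side')[120:280,280:480]
cv2.imwrite('pics/lid1.png',cv2.resize(im,None,fx=2.5,fy=2.5,interpolation=cv2.INTER_CUBIC))
E
```

```text
17.8167 [0.02   0.0155 0.215 ] [ 1.56934793  0.37302528 -0.22998737]
```

View pics/lid1.png

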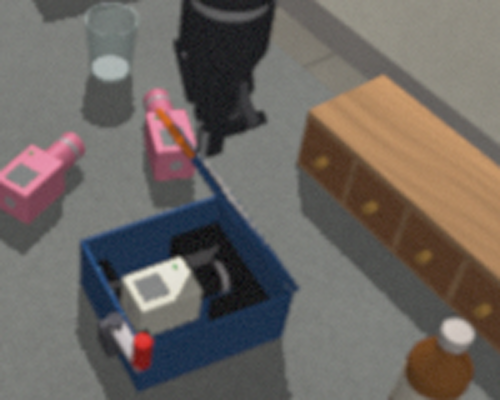

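The lid follows the finger and is at about 1.0 rad: its free corner with the tab is near (190,150) in the crop, with the finger behind it. The camera is seated and the latch is clear. I'll keep pushing along the arc.

{"api": "arm_command", "payload": {
  "steps": [
    [0.45,0,0.3,0,0,0,-1],
    [0.6,0,0.46,0,0,0,-1],
    [0.58,0,0.52,0,0,0,-1],
    [0.52,0,0.57,0,0,0,-1],
    [0.46,0,0.62,0,0,0,-1],
    [0.2,0,0.33,0,0,0,-1],
    [0.2,0,0.33,0,0,0,-1],
    [0.17,0,0.35,0,0,0,-1],
    [0.16,0,0.35,0,0,0,-1],
    [0.14,0,0.35,0,0,0,-1],
    [0,0,0,0,0,0,-1]
  ]
}}

```text
time: 18.78
ee_pos: [0.5275, -0.0309, 0.3045]
ee_rot: [-180.0, -0.1, 171.9]
ft_force: [1.3, 1.2, -0.7]
opening: 0.0003
grip_force: 0.0
```

```bash
python3 - <<'E'
from h import *
s=status.sense();print(s['time'],tip(s),s['ft_force'])
E
```

```text
18.7833 [-0.0483  0.0149  0.1315] [ 1.33961778  1.19755561 -0.743385  ]
```

{"api": "arm_command", "payload": {
  "steps": [
    [0.12,0,0.35,0,0,0,-1],
    [0.1,0,0.35,0,0,0,-1],
    [0.08,0,0.35,0,0,0,-1],
    [0.06,0,0.35,0,0,0,-1],
    [0.05,0,0.35,0,0,0,-1],
    [0.03,0,0.3,0,0,0,-1],
    [0,0,0.1,0,0,0,-1],
    [0,0,0.1,0,0,0,-1],
    [0,0,0,0,0,0,-1]
  ]
}}

```text
time: 19.53
ee_pos: [0.5194, -0.0298, 0.2607]
ee_rot: [-180.0, -0.0, 171.9]
ft_force: [0.8, 0.4, -0.7]
opening: -0.0001
grip_force: 0.0
```

{"api": "arm_command", "payload": {
  "steps": [
    [0,0,0.1,0,0,0,-1],
    [0,0,0.1,0,0,0,-1],
    [0,0,0,0,0,0,-1]
  ]
}}

```text
time: 19.78
ee_pos: [0.5196, -0.0298, 0.2571]
ee_rot: [180.0, 0.0, 171.9]
ft_force: [1.4, -0.2, -0.6]
opening: -0.0002
grip_force: 0.0
```

{"api": "arm_command", "payload": {
  "steps": [
    [0,0,0.1,0,0,0,-1],
    [0,0,0.1,0,0,0,-1],
    [0,0,0,0,0,0,-1]
  ]
}}

```text
time: 20.03
ee_pos: [0.5199, -0.0301, 0.2567]
ee_rot: [179.9, -0.0, 171.9]
ft_force: [-8.2, -0.3, 25.6]
opening: 0.0
grip_force: 12.9
```

```bash
python3 knob.py; python3 - <<'E'
import cv2,glob
f=sorted(glob.glob('pics/side_*.png'))[-1]
im=cv2.imread(f)[160:280,290:420]; cv2.imwrite('pics/lid2.png',cv2.resize(im,None,fx=4,fy=4,interpolation=cv2.INTER_CUBIC))
E
```

```text
20.0333 [-0.0556  0.015   0.0837] [-8.16411277 -0.27382576 25.62300712]
top red [388.8 218.4] [388 217   3   4   8]
side red [336.5 260. ] [334 254   7  13  75]
```

View pics/lid2.png

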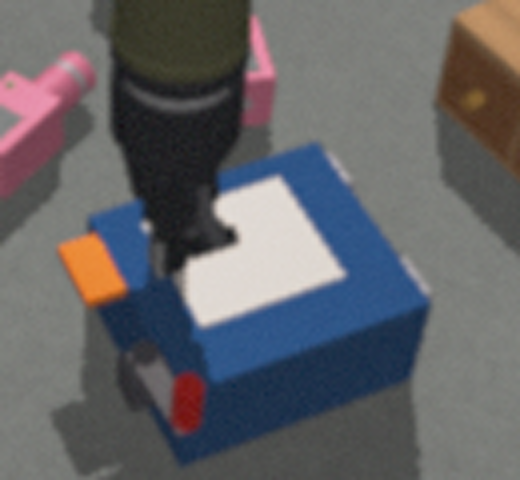

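The lid lies flat and shut, with firm contact at the tip at z = 84 mm. The latch is open, its knob at (187,403) in the crop. Next I'll move to the outer side of the knob.

{"api": "arm_command", "payload": {
  "steps": [
    [0,0,-0.5,0,0,0,-1],
    [0,0,-1,0,0,0,-1],
    [0,0,-1,0,0,0,-1],
    [0,0,-1,0,0,0,-1],
    [0.66,-0.92,0,0,0,0,-1],
    [0.66,-0.92,0,0,0,0,-1],
    [0.66,-0.92,0,0,0,0,-1],
    [0.66,-0.92,0,0,0,0,-1],
    [0.66,-0.92,0,0,0,0,-1],
    [0.66,-0.92,0,0,0,0,-1],
    [0,0,0,0,0,0,-1],
    [0,0,0,0,0,0,-1]
  ]
}}

```text
time: 21.13
ee_pos: [0.4251, -0.1286, 0.3234]
ee_rot: [179.9, 0.1, 171.8]
ft_force: [2.0, 0.9, -0.7]
opening: -0.0001
grip_force: 0.0
```

```bash
python3 - <<'E'
from h import *
s=status.sense();q=tip(s);print(s['time'],q,s['ee_rot'],s['ft_force'])
for d in(.020,):
    P=[q]
    for t in np.r_[0,np.arange(.1,1.65,.125)]:
        P.append([-.098+.05*np.sin(t)-d*np.cos(t),-.045-.05*np.cos(t)-(d+.004)*np.sin(t),.103]); e=(np.array(P[-1])-P[-2])/.02
        print(round(t,2),np.round(P[-1],4),'x,y,z',np.round([-e[0],e[1],-e[2]],2))
E
```

```text
21.1333 [-0.1352 -0.0959  0.1504] [1.79929389e+02 7.23273971e-02 1.71788004e+02] [ 1.99657212  0.92700619 -0.7440695 ]
0.0 [-0.118 -0.095  0.103] x,y,z [-0.86  0.04  2.37]
0.1 [-0.1129 -0.0971  0.103 ] x,y,z [-0.25 -0.11 -0.  ]
0.22 [-0.1063 -0.0991  0.103 ] x,y,z [-0.33 -0.1  -0.  ]
0.35 [-0.0996 -0.1002  0.103 ] x,y,z [-0.33 -0.06 -0.  ]
0.48 [-0.0929 -0.1004  0.103 ] x,y,z [-0.34 -0.01 -0.  ]
0.6 [-0.0863 -0.0998  0.103 ] x,y,z [-0.33  0.03 -0.  ]
0.72 [-0.0798 -0.0983  0.103 ] x,y,z [-0.32  0.07 -0.  ]
0.85 [-0.0736 -0.096   0.103 ] x,y,z [-0.31  0.12 -0.  ]
0.98 [-0.0678 -0.0929  0.103 ] x,y,z [-0.29  0.16 -0.  ]
1.1 [-0.0625 -0.0891  0.103 ] x,y,z [-0.27  0.19 -0.  ]
1.23 [-0.0577 -0.0845  0.103 ] x,y,z [-0.24  0.23 -0.  ]
1.35 [-0.0536 -0.0794  0.103 ] x,y,z [-0.21  0.26 -0.  ]
1.48 [-0.0501 -0.0737  0.103 ] x,y,z [-0.17  0.28 -0.  ]
1.6 [-0.0474 -0.0675  0.103 ] x,y,z [-0.14  0.31 -0.  ]
```

{"api": "arm_command", "payload": {
  "steps": [
    [0,0,0.8,0,0,0,-1],
    [0,0,0.8,0,0,0,-1],
    [0,0,0.77,0,0,0,-1],
    [-0.5,0,0,0,0,0,-1],
    [-0.36,0.02,0,0,0,0,-1],
    [-0.25,-0.1,0,0,0,0,-1],
    [-0.33,-0.1,0,0,0,0,-1],
    [-0.33,-0.06,0,0,0,0,-1],
    [-0.34,-0.01,0,0,0,0,-1],
    [-0.33,0.03,0,0,0,0,-1],
    [-0.32,0.07,0,0,0,0,-1],
    [0,0,0,0,0,0,-1]
  ]
}}

```text
time: 22.13
ee_pos: [0.4811, -0.1385, 0.2759]
ee_rot: [-180.0, 0.1, 171.9]
ft_force: [1.8, 0.3, -0.3]
opening: -0.0002
grip_force: 0.0
```

```bash
python3 knob.py; python3 - <<'E'
from h import *
for t in(.5,.7,.8,.9,1.0,1.1,1.2,1.57):
    k=np.array([-.098+.05*np.sin(t),-.045-.05*np.cos(t)]); print(t,proj(cam('side'),np.array([[*k,.109]])@E([0,0,-8.1]).T+[.5728,-.0525,0]).round(1))
E
```

```text
22.1333 [-0.0784 -0.0981  0.1029] [ 1.78666932  0.32857709 -0.34239051]
0.5 [[344.6 254.7]]
0.7 [[346.7 251.7]]
0.8 [[347.4 250. ]]
0.9 [[347.9 248.3]]
1.0 [[348.3 246.6]]
1.1 [[348.4 244.8]]
1.2 [[348.3 243.1]]
1.57 [[346.1 236.9]]
```

{"api": "arm_command", "payload": {
  "steps": [
    [-0.31,0.12,0,0,0,0,-1],
    [-0.29,0.16,0,0,0,0,-1],
    [-0.27,0.19,0,0,0,0,-1],
    [-0.24,0.23,0,0,0,0,-1],
    [-0.21,0.26,0,0,0,0,-1],
    [-0.1,0.2,0,0,0,0,-1],
    [0,0,0,0,0,0,-1]
  ]
}}

```text
time: 22.82
ee_pos: [0.5121, -0.1184, 0.2758]
ee_rot: [180.0, 0.1, 172.0]
ft_force: [1.1, 0.7, -0.7]
opening: 0.0001
grip_force: 0.0
```

```bash
python3 knob.py
```

```text
22.8167 [-0.0507 -0.0737  0.1028] [ 1.12013798  0.71318548 -0.74186971]
side red [344. 239.] [344 236   1   7   7]
```

{"api": "arm_command", "payload": {
  "steps": [
    [-0.05,0.15,0,0,0,0,-1],
    [0,0.1,0,0,0,0,-1],
    [0,0,0,0,0,0,-1]
  ]
}}

```text
time: 23.17
ee_pos: [0.513, -0.1146, 0.2758]
ee_rot: [180.0, 0.0, 171.9]
ft_force: [2.0, -0.7, -0.9]
opening: -0.0003
grip_force: 0.2
```

{"api": "arm_command", "payload": {
  "steps": [
    [0,0.1,0,0,0,0,-1],
    [0,0,0,0,0,0,-1]
  ]
}}

```text
time: 23.33
ee_pos: [0.5131, -0.1134, 0.2759]
ee_rot: [-179.9, 0.0, 171.9]
ft_force: [1.0, -2.2, -0.3]
opening: -0.0001
grip_force: 1.2
```

{"api": "arm_command", "payload": {
  "steps": [
    [0,0.1,0,0,0,0,-1],
    [0,0.1,0,0,0,0,-1],
    [0,0,0,0,0,0,-1]
  ]
}}

```text
time: 23.58
ee_pos: [0.5132, -0.1123, 0.276]
ee_rot: [-179.7, 0.1, 171.8]
ft_force: [1.3, -10.1, -0.3]
opening: 0.0001
grip_force: 5.0
```

The latch is hard on its stop (10 N). I'll back off and check.

{"api": "arm_command", "payload": {
  "steps": [
    [0,-0.5,0,0,0,0,-1],
    [0,-0.8,0,0,0,0,-1],
    [0,0,-0.8,0,0,0,-1],
    [0,0,-1,0,0,0,-1],
    [0,0,-1,0,0,0,-1],
    [0,0,-1,0,0,0,-1],
    [0,0,-1,0,0,0,-1],
    [0,0,-1,0,0,0,-1],
    [0,0,-1,0,0,0,-1],
    [0,0,-1,0,0,0,-1],
    [0,0,-1,0,0,0,-1],
    [0,0,0,0,0,0,-1]
  ]
}}

```text
time: 24.58
ee_pos: [0.5107, -0.1347, 0.4558]
ee_rot: [179.9, 0.4, 172.0]
ft_force: [1.4, 1.1, 0.7]
opening: -0.0001
grip_force: 0.0
```

```bash
python3 knob.py; python3 - <<'E'
import cv2,glob
f=sorted(glob.glob('pics/side_*.png'))[-1]; print(f)
im=cv2.imread(f)[130:290,240:440]; cv2.imwrite('pics/end.png',cv2.resize(im,None,fx=3,fy=3,interpolation=cv2.INTER_CUBIC))
E
```

```text
24.5833 [-0.0488 -0.0898  0.2828] [1.42204549 1.13410352 0.73200991]
top red [370.8 199.6] [368 197   6   6  28]
side red [345.  237.3] [343 232   5  12  56]
pics/side_24.6.png
```

View pics/end.png

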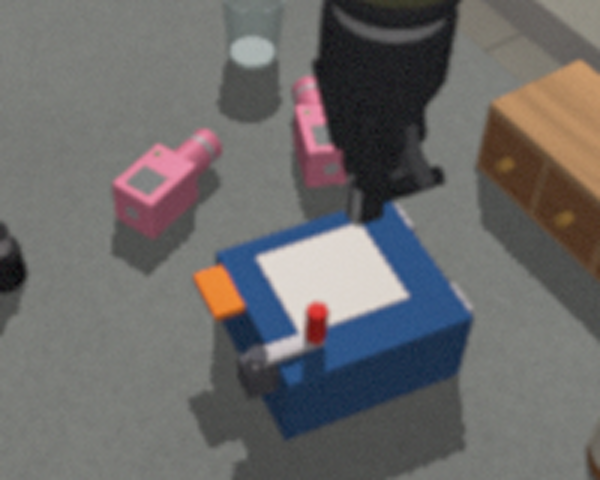

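The lid is shut and the latch bar lies over it. The knob is at side px (345,237), against a model value of (346,237) at 1.57 rad. The robot is clear, so I'll hand in.

```bash
python3 -c "
from cell import arm; print(arm.job_done())"
```

```text
the job is handed in; nothing more can be done
None
```

The white camera is seated in its bed, the lid was lowered gently until shut, and the latch is turned fully over it; the job was handed in at about 25 s of the 72 s allowed, and no verdict came back.

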